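# Clamp a glued spice box on the sill with a pressure batten

### The arm

A 6-joint arm with a two-finger parallel gripper is mounted at the origin on the work surface. World frame = base frame: x ahead of the robot, y to its left, z up, the work surface at z = 0. Lengths are in m, angles in rad, forces in N, time in s.
With the tool pointing down it reaches from about 0.35 to 0.775 m from the base axis. Payload 5.5 kg.
Tool frame: the origin (TCP) lies at the very end of the fingers, on their centre line; the grasp point (between the pads) lies 19 mm behind it; z points along the fingers, y is the line along which they close (so a half turn about z gives the same grasp; the last joint's range is limited). The gripper opens to 85 mm and grips with 20 to 120 N. Pads are 22 mm wide; open, the fingers measure 114 mm over their backs; the gripper's body (76 mm by 85 mm) begins 54 mm behind the grasp point. The pads swing forward as they close: fully open they stand 13 mm farther back than shut.
Start: joints at [-1.388, 0.313, 0.046, 1.304, 0, 1.431], TCP at [0.182, -0.545, 0.231] pointing down, gripper open.
Joint ranges: [-2.76, 2.76], [-0.86, 1.69], [-1.03, 1.26], [-2.2, 2.34], [-1.47, 1.5], [-3.14, 3.14]. Speed limits (rad/s): [2.57, 2.57, 3.14, 3.14, 3.14, 3.14].

### API

Orientations are given as a unit quaternion [w, x, y, z].
In Python, from workcell import env, read_camera, get_calibration gives the robot as it stands.
- The arm moves only by the tool jog_arm, never from a script. Its argument "motion" is one flat list of numbers, 7 for each row, row after row: the shift along the tool's x, y, z as a fraction of full scale, then the turn, a rotation vector about the tool's x, y, z as a fraction of full scale, then the opening, from 0 (shut) to 1 (fully open). In form: [x, y, z, wx, wy, wz, grip, x, y, z, wx, wy, wz, grip, ...]. A call has 1 to 12 rows; each row is the pose to reach, as a shift and turn from the pose commanded when the call began, along the tool's axes at that moment; what a row does not reach only later rows make up. Full scale, the value 1, is 0.2 m for a shift and 90 degrees for a turn. A row lasts 1/8 s, in which the tool goes at most 62.5 mm and 10.7 degrees, less where a joint would pass 70% of its speed; a pose out of reach is approached as far as the arm can. A call with a number of a shift or a turn outside -1 to 1 is refused whole. A call with a gripper value outside its range is refused whole. The fingers move at their own pace and stop on an object; "newtons" is the grip in N (left out, the last holds). Time passes only in rows, so rows that repeat a pose let the fingers close. It gives the time, the measured TCP pose, the force, the opening and the grip force at its end, in the units of the state.
- env.get_state(): the state, without advancing time (a new reading comes with each control period).
- read_camera(name): name is "side" or "top"; returns the picture (480x640x3 uint8, red, green, blue); there is no depth.
- get_calibration(name): a dict with "fx", "fy", "cx", "cy" (pixels), "world_from_camera" (4x4, takes a point from camera to world coordinates). Camera axes: x right, y down, z forward; pixel columns grow to the right and rows downward; lengths in m; the calibration is good to about 2 mm. A picture is of the moment at which its call begins. get_calibration takes no time and is no camera call.
- env.hand_in(): hands the job in; it is judged then, once.
The state is a dict: "clock": time; "joint_pos": joint angles; "qvel": joint speeds; "tau": joint torques, N m; "tcp_pos": TCP position; "orientation": TCP orientation; "wrist_force": force on the tool from outside, world axes, zero at the start; "ft_torque": the same for the moment, N m; "finger_gap": finger opening in m; "grip_force": force on a finger pad.
Only numpy, scipy, OpenCV 4.12 (cv2) and the standard library are available. Lean on these libraries where they do the work, as an engineer would, in place of code of your own. Each camera call takes 0.05 s, during which the arm holds its last target. There are 200 camera calls.

### The job

The light end panel of the little spice box has just been glued, and the box stands between the jaws of the one-hand bar clamp that lies on the sill. Pull the wooden batten up out of the open terracotta pot, stand it on end on the sill flat against (or just off) the glued end, between box and moving jaw, and let go of it; then squeeze and release the clamp's trigger, never pushing jaw or bar yourself, until the jaw nips batten and box firmly, yet gently enough not to crush them. Finish while still squeezing the trigger with the batten upright and nipped, and leave the lidded pot, the loose lid, the salt cellar and the timer where they are, with the open pot still standing.

Things in the scene. Friction and masses are not known exactly. Their poses are not given: they have to be found in the camera images.
- batten_mid (a point): Loose wooden batten, a stick 120 mm long (its z), 32 mm wide (its y), 20 mm thick (its x), 50 g; point at its centre. It starts upright and free in the open pot, its foot on the pot's floor 6 mm above the sill, its top 126 mm above the sill and 49 mm above the rim: grasp it by the part above the rim, across the 32 mm or the 20 mm.
- pot_mid (a point): Open terracotta pot, 77 mm high, 86 mm over its rim, 62 mm over its foot, walls 6 mm, 0.45 kg, loose; point on its axis 38 mm above the sill.
- box_mid (a point): Wooden spice box with sliding top, 90 mm long (its x), 60 mm wide (its y), 50 mm high, 0.25 kg, loose on the sill; point at its centre. Its +x end, 45 mm from this point, is the freshly glued light wood panel and faces the clamp's moving jaw. It starts 3 to 8 mm off the near jaw's pad, square to it within 3 degrees.
- clamp_grip (a point): Where to pinch the clamp: 16 mm above the sill, mid-way between the handle's flat back (33 mm off in -x) and the front of the released trigger (33 mm off in +x, leaning out a little further towards -y). Axes as clamp. Pinch both together along x, from above, fingertips just off the sill: 66 to 69 mm wide released, 36 mm fully squeezed. Within 12 mm of the point along y is good.
- clamp: One-hand bar clamp (plastic, steel bar, 0.6 kg) lying loose and flat on its side, 32 mm high. Origin on the sill under the bar where it passes over the handle; +x along the bar to the moving jaw, z up; handle and trigger stick out 110 mm to -y, the jaws 62 mm to +y. While pumped it may slide up to 20 mm along x on the sill, box and batten going along: no harm.
- trigger (a joint): Trigger, rad: 0 released, 0.32 fully squeezed (a stop). A pinch of about 10 N squeezes it fully; its spring (over 3 N) opens it again as the fingers open. A full squeeze draws the jaw in 8 mm. When the jaw bears on the work the trigger stops part-way and each newton more gives about 2 N at the jaw: a pinch of 15 to 18 N nips well (some 20 N at the jaw), over 25 N may crush (55 N).
- jaw (a joint): How far the moving jaw (with its toothed steel bar) is drawn in, m: 0 wide open, up to 0.075; it starts at 0 to 0.02. The gap between near pad and jaw face is 0.152 m minus this value. Ratchet teeth of 4 mm: when the trigger is let go the jaw falls back to the last tooth, 1 to 4 mm, and stays.
- jaw_face (a point): Point on the moving (far) jaw's flat rubber face, at the middle of the face (44 mm along y, 27 mm high), 16 mm above the sill; its axes are those of the clamp and the face looks to -x, towards the box.
- batten: The batten; origin at the centre of its foot.
- box: The spice box; origin at the centre of its underside.
- lidded_pot: Bystander: terracotta pot with its lid on, 90 mm across and 106 mm high over its knob; origin at the centre of its underside. Either pot may stand on the left or on the right of the sill.
- pot_lid: Bystander: loose terracotta lid lying flat, 90 mm across, 29 mm high; origin at the centre of its underside.
- salt: Bystander: round glass salt cellar with steel swivel cover, 72 mm across, 61 mm high; origin at the centre of its underside.
- timer: Bystander: round grey plastic timer dial, 68 mm across, 40 mm high; origin at the centre of its underside.
Things that resemble listed ones, but are neither listed nor needed, are in the scene too. Of the things shaped like the batten, the wooden one is meant.

How it is judged:
By the outcome, as a careful person would: the job done as asked, in the order asked, and still so for the second after the job is handed in, while the arm keeps its last pose, push and grip.
It also fails if it takes over 64 s, if anything falls off the work surface, if the arm or the gripper's body presses on something with over 40 N, if the wrist force passes 120 N, or if a joint passes its speed limit or range.

## Working session

There is one attempt and no reset: what is moved stays moved. The work goes in short steps, Python scripts to look and compute and a tool call to move; the robot and the scene stay as the last step left them, time stands still between calls to the robot, and variables do not carry over. Pictures are saved under pics/ and viewed, at most 10 in all, crops included, and the job is handed in when it is done.

Besides the shell and the picture viewer there is one more tool, called after ">>>" in YAML: its name, and indented under it one key for each argument. jog_arm: Moves the arm, as the interface text tells. Shift numbers are shares of 0.2 m and turn numbers shares of 90 degrees, none past 1 either way. Its arguments: {"type":"object","properties":{"motion":{"type":"array","items":{"type":"number"}},"newtons":{"type":"number"}},"required":["motion"]}

```bash
ls; mkdir -p pics
python3 - <<'E'
from workcell import env, read_camera, get_calibration
import cv2, numpy as np
np.set_printoptions(precision=4,suppress=True)
for n in("top","side"):
    im=read_camera(n); cv2.imwrite(f"pics/{n}0.png",im[:,:,::-1]); c=get_calibration(n); print(n,c["fx"],c["fy"],c["cx"],c["cy"]); print(np.array(c["world_from_camera"]))
print(env.get_state())
E
```

```text
pics
top 484.30743573334024 484.30743573334024 322.9452780822612 245.8915998208447
[[-0.0271 -0.9975  0.0652  0.5368]
 [-0.9994  0.0285  0.0205  0.0709]
 [-0.0223 -0.0647 -0.9977  1.1944]
 [ 0.      0.      0.      1.    ]]
side 474.73997035007534 474.73997035007534 318.0841821851619 235.5968815007442
[[-0.8219 -0.4127  0.3925  0.1745]
 [-0.5695  0.6035 -0.5581  0.678 ]
 [-0.0066 -0.6823 -0.7311  0.8469]
 [ 0.      0.      0.      1.    ]]
{'clock': 0.1, 'joint_pos': array([-1.3876,  0.314 ,  0.0451,  1.3036, -0.    ,  1.4312]), 'qvel': array([-0.0018, -0.0025,  0.003 , -0.0024,  0.0003, -0.0017]), 'tau': array([  0.0017, -48.1726,  29.9244,   0.0128,  -0.0002,   0.    ]), 'tcp_pos': array([ 0.1823, -0.5449,  0.2305]), 'orientation': array([-0.0008,  0.987 ,  0.1607, -0.    ]), 'wrist_force': array([0.2008, 0.3751, 0.5782]), 'ft_torque': array([ 0.0557, -0.0514,  0.0049]), 'grip_force': 0.0, 'finger_gap': 0.0856526992570003}
```

View pics/top0.png

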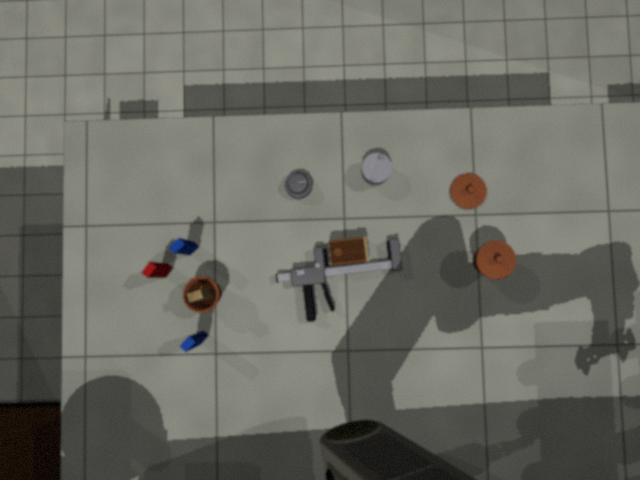

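View pics/side0.png

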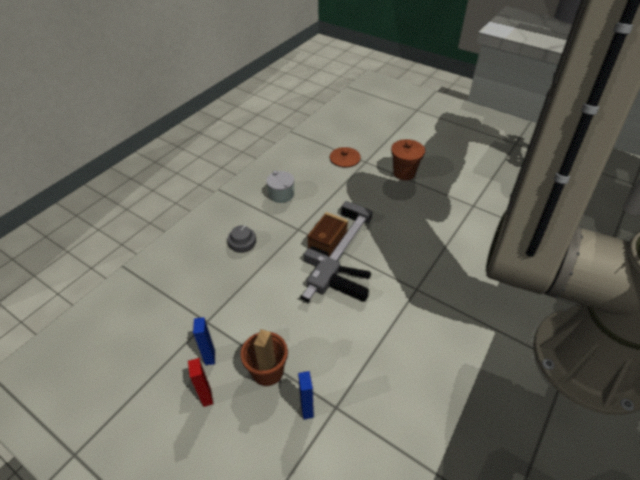

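Candidates for the batten: wooden stick in the open pot (top 200,294; side 265,350), blue sticks (top 183,246 and 194,341), red stick (top 157,270). The wooden one in the pot is the one described. The clamp is at top (310,272), with its bar running right to the moving jaw (393,253). The lidded pot is at (495,259). Next, a close crop.

Run:
```python
import cv2, numpy as np
t=cv2.imread("pics/top0.png"); s=cv2.imread("pics/side0.png")
f=lambda a,x,y,w,h,k:cv2.resize(np.clip(a[y:y+h,x:x+w].astype(float)*1.5,0,255).astype('u1'),None,fx=k,fy=k,interpolation=cv2.INTER_CUBIC)
A=f(t,270,225,140,100,5.7)[:, :798]
cv2.imwrite("pics/c1.png",f(t,270,230,135,95,5.9))
B=f(t,170,264,60,60,6.6);C=f(s,235,320,60,70,6.6)
cv2.imwrite("pics/c2.png",np.hstack([B[:396],C[:396]]))
```

```text
(no output)
```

View pics/c1.png

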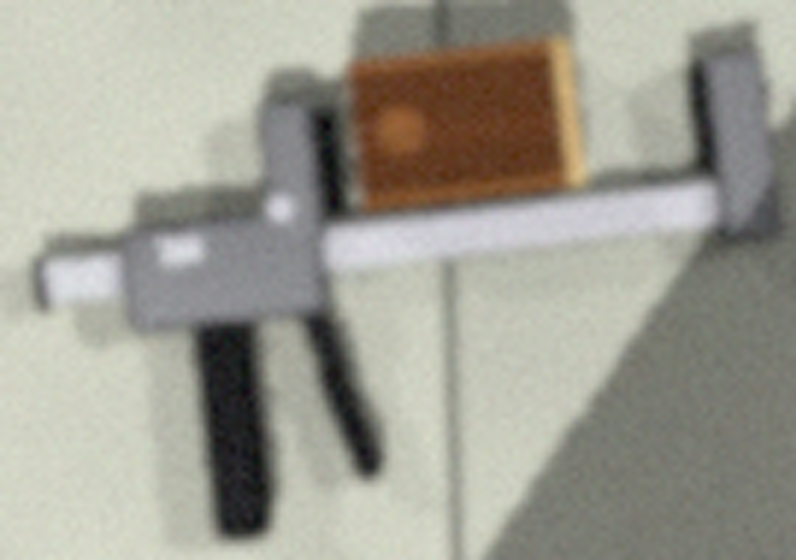

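View pics/c2.png

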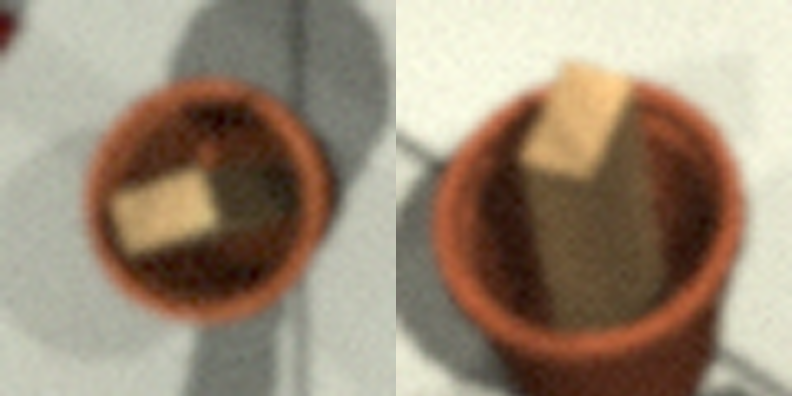

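The close crops confirm the wooden batten (top centre about 195,296; its 32 mm side runs 20° off the image rows), and the clamp's handle, trigger and jaw. The box's light end faces the moving jaw. Next I'll turn the pixels into positions.

```bash
cat > h.py <<'E'
import numpy as np, cv2
from scipy.spatial.transform import Rotation as R
from workcell import env, read_camera, get_calibration
np.set_printoptions(precision=4,suppress=True)
def ray(n,u,v,z):
    c=get_calibration(n);T=np.array(c["world_from_camera"])
    d=T[:3,:3]@[(u-c["cx"])/c["fx"],(v-c["cy"])/c["fy"],1];o=T[:3,3]
    return (o+d*(z-o[2])/d[2])
def go(target,yaw):
    """tool-frame shift (units of .2 m) and z turn (units of 90deg) to a tool-down pose whose closing line has world angle yaw (deg)"""
    s=env.get_state();q=s["orientation"];M=R.from_quat([q[1],q[2],q[3],q[0]]).as_matrix()
    y=np.array([np.cos(np.radians(yaw)),np.sin(np.radians(yaw)),0])
    if y@M[:,1]<0:y=-y
    z=np.array([0,0,-1.]);D=np.column_stack([np.cross(y,z),y,z])
    r=R.from_matrix(M.T@D).as_rotvec(degrees=True)
    print("tcp",s["tcp_pos"],"t",s["clock"],"shift",M.T@(np.array(target)-s["tcp_pos"])/.2,"turn",r/90,"q6",s["joint_pos"][5])
E
python3 - <<'E'
from h import *
def pts(P,z,k,ox,oy,n="top"): return np.array([ray(n,(a+.5)/k+ox-.5,(b+.5)/k+oy-.5,z)[:2] for a,b in P])
ang=lambda d:np.degrees(np.arctan2(d[1],d[0]))
b=pts([(108,205),(207,168),(222,222),(127,256)],.126,6.6,170,264)
print("batten top",b.mean(0),"long dir",ang(b[0]-b[1]),ang(b[3]-b[2]),np.linalg.norm(b-np.roll(b,1,0),axis=1))
bs=pts([(570,63),(632,80),(583,180),(520,158)],.126,6.6,235-60,320,"side")
print("side",bs.mean(0), np.linalg.norm(bs-np.roll(bs,1,0),axis=1),"long",ang(bs[1]-bs[2]))
print("pot rim",pts([(209,200)],.077,6.6,170,264))
P=lambda p,z:pts(p,z,5.9,270,230)
q=P([(325,222),(718,180),(325,270),(718,230)],.028)
print("bar dir",ang(q[1]-q[0]),ang(q[3]-q[2]))
x=(q[1]-q[0])+(q[3]-q[2]);x/=np.linalg.norm(x);y=np.array([-x[1],x[0]])
o=P([(325,246)],.028)[0]
loc=lambda p,z:np.c_[(P(p,z)-o)@x,(P(p,z)-o)@y]*1e3
print("o",o,"x",x,"y",y,"ang",ang(x))
print("jaw face top edge",loc([(706,62),(720,170)],.031))
print("near pad face top",loc([(342,108),(350,205)],.031))
print("box top corners",loc([(350,62),(552,40),(573,38),(585,185),(568,188),(366,208)],.05))
print("handle back/front, trig front",loc([(205,400),(208,430),(215,470),(372,420),(382,455),(330,322),(245,535)],.028))
print("block",loc([(128,235),(135,325),(325,310)],.032))
E
```

```text
batten top [0.5043 0.3792] long dir 108.90220503073763 108.09853241226511 [0.0183 0.0354 0.0188 0.0338]
side [0.5042 0.3814] [0.0304 0.0177 0.0315 0.0181] long -74.98323124754829
pot rim [[0.5068 0.3781]]
bar dir -85.48477980402629 -85.75803463934344
o [0.5518 0.0924] x [ 0.0763 -0.9971] y [0.9971 0.0763] ang -85.62129626235794
jaw face top edge [[162.1338  58.3038]
 [162.8403  13.9935]]
near pad face top [[12.7736 55.1575]
 [11.9003 15.4789]]
box top corners [[ 18.0159  72.0594]
 [ 99.5349  72.3501]
 [107.987   72.2654]
 [106.3132  13.1403]
 [ 99.4342  12.6541]
 [ 18.2817  13.0958]]
handle back/front, trig front [[ -55.0311  -57.1599]
 [ -55.0409  -69.3582]
 [ -53.8408  -85.7203]
 [  11.6757  -72.1529]
 [  14.2325  -86.6145]
 [  -1.1752  -30.94  ]
 [ -44.3776 -113.0084]]
block [[-79.2452  12.7022]
 [-80.0326 -23.9367]
 [ -2.6167 -25.8532]]
```

Run:
```python
from h import *
q=env.get_state()["orientation"];M=R.from_quat([q[1],q[2],q[3],q[0]]).as_matrix();print(M)
go([.36,-.36,.23],107.);go([.5042,.380,.23],107)
```

```text
[[ 0.9483  0.3172 -0.0003]
 [ 0.3172 -0.9483  0.0016]
 [ 0.0002 -0.0017 -1.    ]]
tcp [ 0.1823 -0.5449  0.2305] t 0.1 shift [ 1.1358 -0.5947  0.0036] turn [-0.0011 -0.0001  0.0166] q6 1.4311799406281875
tcp [ 0.1823 -0.5449  0.2305] t 0.1 shift [ 2.9933 -3.8748  0.0094] turn [-0.0011 -0.0001  0.0166] q6 1.4311799406281875
```

>>> jog_arm:
  motion: [1, -0.9, 0, 0, 0, 0.016, 1, 1, -0.9, 0, 0, 0, 0.016, 1, 1, -0.9, 0, 0, 0, 0.016, 1, 1, -0.9, 0, 0, 0, 0.016, 1, 1, -0.9, 0, 0, 0, 0.016, 1, 1, -0.9, 0, 0, 0, 0.016, 1]
  newtons: 30

```text
clock: 0.85
tcp_pos: [0.3154, -0.3097, 0.2312]
orientation: [-0.0, 0.989, 0.15, -0.0]
wrist_force: [-0.1, 0.5, 0.1]
finger_gap: 0.0855
grip_force: 0.0
```

>>> jog_arm:
  motion: [1, -1, 0, 0, 0, 0, 1, 1, -1, 0, 0, 0, 0, 1, 1, -1, 0, 0, 0, 0, 1, 1, -1, 0, 0, 0, 0, 1, 1, -1, 0, 0, 0, 0, 1, 1, -1, 0, 0, 0, 0, 1]

```text
clock: 1.6
tcp_pos: [0.4483, -0.0606, 0.2309]
orientation: [0.0, 0.989, 0.15, -0.0]
wrist_force: [0.3, -0.6, -0.8]
finger_gap: 0.0852
grip_force: 0.0
```

>>> jog_arm:
  motion: [0.8, -1, 0, 0, 0, 0, 1, 0.8, -1, 0, 0, 0, 0, 1, 0.8, -1, 0, 0, 0, 0, 1, 0.8, -1, 0, 0, 0, 0, 1, 0.8, -1, 0, 0, 0, 0, 1, 0.8, -1, 0, 0, 0, 0, 1]

```text
clock: 2.35
tcp_pos: [0.5419, 0.1754, 0.2306]
orientation: [0.0, 0.989, 0.148, -0.001]
wrist_force: [0.1, -0.6, -0.1]
finger_gap: 0.0854
grip_force: 0.0
```

Run:
```python
from h import *
go([.5042,.380,.20],107)
```

```text
tcp [0.5419 0.1754 0.2306] t 2.35 shift [ 0.1191 -1.0335  0.1519] turn [0.0004 0.0011 0.0001] q6 3.0172371842099968
```

>>> jog_arm:
  motion: [0.1, -0.2, 0, 0, 0, -1, 1, 0.1, -0.4, 0, 0, 0, -1, 1, 0.1, -0.6, 0, 0, 0, -1, 1, 0.1, -0.9, 0, 0, 0, -1, 1, 0.1, -0.9, 0, 0, 0, -1, 1, 0.1, -0.9, 0, 0, 0, -1, 1, 0.1, -0.9, 0, 0, 0, -1, 1, 0.1, -0.9, 0, 0, 0, -1, 1, 0.1, -0.9, 0, 0, 0, -1, 1, 0.1, -0.9, 0, 0, 0, -1, 1]

```text
clock: 3.6
tcp_pos: [0.5089, 0.3522, 0.2315]
orientation: [0.0, 0.596, 0.803, -0.0]
wrist_force: [-1.3, 0.2, 0.2]
finger_gap: 0.0856
grip_force: 0.0
```

>>> jog_arm:
  motion: [0, 0, 0, 0, 0, -1, 1, 0, 0, 0, 0, 0, -1, 1, 0, 0, 0, 0, 0, -1, 1, 0, 0, 0, 0, 0, -1, 1, 0, 0, 0, 0, 0, -1, 1, 0, 0, 0, 0, 0, -1, 1, 0, 0, 0, 0, 0, -1, 1, 0, 0, 0, 0, 0, -1, 1, 0, 0, 0, 0, 0, -1, 1]

```text
clock: 4.72
tcp_pos: [0.5086, 0.3531, 0.2314]
orientation: [-0.0, -0.148, 0.989, -0.0]
wrist_force: [0.3, -0.4, -0.2]
finger_gap: 0.0855
grip_force: 0.0
```

Run:
```python
from h import *
go([.5042,.380,.088],107)
```

```text
tcp [0.5086 0.3531 0.2314] t 4.725 shift [-0.0184  0.1355  0.7171] turn [-0.0003 -0.0001  0.0004] q6 0.18013941185501386
```

>>> jog_arm:
  motion: [-0.018, 0.136, 0, 0, 0, 0, 1, -0.018, 0.136, 0.2, 0, 0, 0, 1, -0.018, 0.136, 0.4, 0, 0, 0, 1, -0.018, 0.136, 0.6, 0, 0, 0, 1, -0.018, 0.136, 0.717, 0, 0, 0, 1, -0.018, 0.136, 0.717, 0, 0, 0, 0.7, -0.018, 0.136, 0.717, 0, 0, 0, 0.5, -0.018, 0.136, 0.717, 0, 0, 0, 0.4, -0.018, 0.136, 0.717, 0, 0, 0, 0.2, -0.018, 0.136, 0.717, 0, 0, 0, 0.2, -0.018, 0.136, 0.717, 0, 0, 0, 0.2]
  newtons: 25

```text
clock: 6.1
tcp_pos: [0.5047, 0.3821, 0.0896]
orientation: [0.002, -0.148, 0.989, 0.0]
wrist_force: [0.6, -1.3, 6.1]
finger_gap: 0.0316
grip_force: 32.6
```

Run:
```python
from h import *
go([.5042,.380,.24],107)
a=read_camera("side")[290:420,190:340,::-1];b=read_camera("top")[240:350,140:280,::-1]
f=lambda a:cv2.resize(np.clip(a*1.5,0,255).astype('u1'),(400,350),interpolation=cv2.INTER_CUBIC)
cv2.imwrite("pics/g1.png",np.hstack([f(a),f(b)]))
```

```text
tcp [0.5047 0.3821 0.0896] t 6.1 shift [ 0.0033 -0.0094 -0.7522] turn [-0.      0.002   0.0005] q6 0.22416783984823616
```

View pics/g1.png

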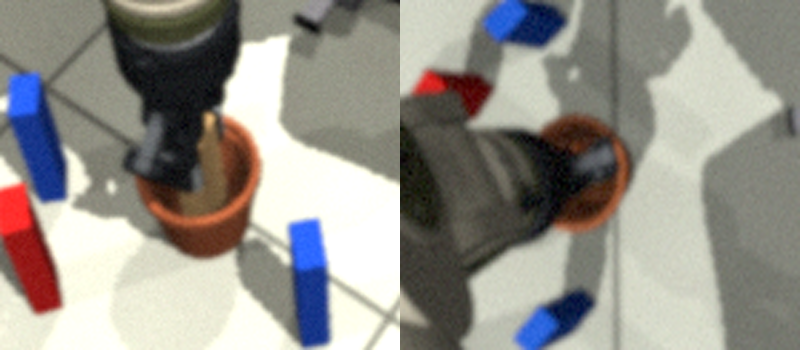

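Gripper gap is 31.6 mm, so it holds the batten across its 32 mm width. Lifting.

>>> jog_arm:
  motion: [0, 0, -0.1, 0, 0, 0, 0.2, 0, 0, -0.25, 0, 0, 0, 0.2, 0, 0, -0.5, 0, 0, 0, 0.2, 0, 0, -0.75, 0, 0, 0, 0.2, 0, 0, -0.75, 0, 0, 0, 0.2]

```text
clock: 6.82
tcp_pos: [0.5056, 0.3832, 0.2431]
orientation: [0.004, -0.148, 0.989, 0.002]
wrist_force: [0.6, -0.3, 0.0]
finger_gap: 0.0317
grip_force: 31.9
```

Run:
```python
from h import *
go([.5999,-.0247,.24],4.4)
s=env.get_state();print(s["finger_gap"],s["joint_pos"])
```

```text
tcp [0.5056 0.3832 0.2431] t 6.825 shift [ 0.1479 -2.0881  0.01  ] turn [-0.0027  0.0056 -0.8593] q6 0.2242051705893106
0.03174709051846246 [0.5221 0.4226 0.2338 1.3729 0.0001 0.2242]
```

>>> jog_arm:
  motion: [0.07, -0.2, 0, 0, 0, -0.86, 0.2, 0.07, -0.4, 0, 0, 0, -0.86, 0.2, 0.07, -0.6, 0, 0, 0, -0.86, 0.2, 0.07, -0.8, 0, 0, 0, -0.86, 0.2, 0.07, -1, 0, 0, 0, -0.86, 0.2, 0.07, -1, 0, 0, 0, -0.86, 0.2, 0.07, -1, 0, 0, 0, -0.86, 0.2, 0.07, -1, 0, 0, 0, -0.86, 0.2, 0.07, -1, 0, 0, 0, -0.86, 0.2]

```text
clock: 7.95
tcp_pos: [0.5483, 0.1864, 0.2368]
orientation: [0.001, 0.734, -0.679, -0.001]
wrist_force: [0.1, -0.2, -0.9]
finger_gap: 0.0319
grip_force: 31.8
```

Run:
```python
from h import *
go([.5999,-.0247,.24],4.4)
```

```text
tcp [0.5483 0.1864 0.2368] t 7.95 shift [ 1.0724 -0.1757 -0.0162] turn [ 0.0011 -0.0001  0.0003] q6 -1.458849312724513
```

>>> jog_arm:
  motion: [0.25, -0.05, 0, 0, 0, 0, 0.2, 0.5, -0.1, 0, 0, 0, 0, 0.2, 0.8, -0.176, 0, 0, 0, 0, 0.2, 1, -0.176, 0, 0, 0, 0, 0.2, 1, -0.176, 0, 0, 0, 0, 0.2, 1, -0.176, 0, 0, 0, 0, 0.2]

```text
clock: 8.7
tcp_pos: [0.5991, -0.0098, 0.2374]
orientation: [0.0, 0.734, -0.679, -0.001]
wrist_force: [-0.1, 0.5, 0.3]
finger_gap: 0.0319
grip_force: 31.8
```

Run:
```python
from h import *
go([.5999,-.0247,.13],4.4)
a=read_camera("side")[110:310,260:440,::-1];b=read_camera("top")[200:330,250:430,::-1]
f=lambda a,k:cv2.resize(np.clip(a*1.5,0,255).astype('u1'),None,fx=k,fy=k,interpolation=cv2.INTER_CUBIC)
A=f(a,2.9);B=f(b,2.0);B=np.vstack([B,np.zeros((A.shape[0]-B.shape[0],B.shape[1],3),'u1')])
cv2.imwrite("pics/p1.png",f(a,3));
```

```text
tcp [ 0.5991 -0.0098  0.2374] t 8.7 shift [0.0748 0.0014 0.5368] turn [0.0006 0.0004 0.0002] q6 -1.798321565713792
```

View pics/p1.png

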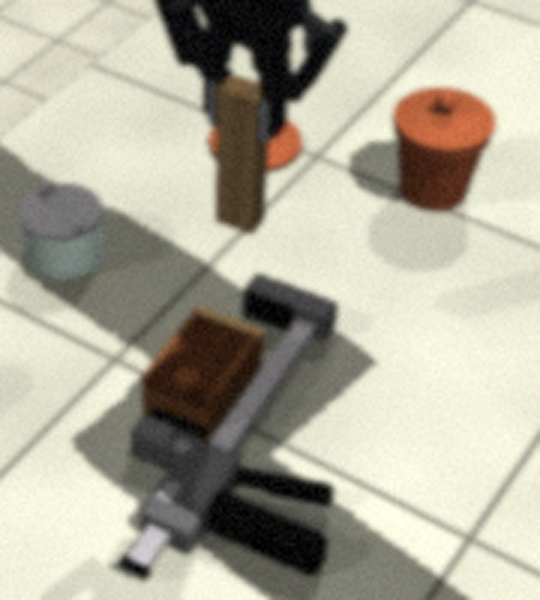

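Run:
```python
from h import *
s=env.get_state();t=s["tcp_pos"];c=get_calibration("side");W=np.linalg.inv(c["world_from_camera"])
x=np.array([.0763,-.9971,0]);y=np.array([.9971,.0763,0])
for dz in(-.0836,.0364):
  for a,b in((-.01,.016),(-.01,-.016),(.01,-.016),(.01,.016)):
    p=t+x*a+y*b+[0,0,dz];q=W[:3,:3]@p+W[:3,3];u=np.array([c["fx"]*q[0]/q[2]+c["cx"],c["fy"]*q[1]/q[2]+c["cy"]])
    print(dz,a,b,(u-[260,110])*3)
```

```text
-0.0836 -0.01 0.016 [211.8485 219.4248]
-0.0836 -0.01 -0.016 [249.8849 233.6811]
-0.0836 0.01 -0.016 [262.661  218.2025]
-0.0836 0.01 0.016 [224.9088 204.2644]
0.0364 -0.01 0.016 [214.0965  84.7776]
0.0364 -0.01 -0.016 [255.6445  98.7705]
0.0364 0.01 -0.016 [269.5074  83.5234]
0.0364 0.01 0.016 [228.2987  69.8715]
```

>>> jog_arm:
  motion: [0.08, 0, 0, 0, 0, 0, 0.2, 0.08, 0, 0.15, 0, 0, 0, 0.2, 0.08, 0, 0.3, 0, 0, 0, 0.2, 0.08, 0, 0.45, 0, 0, 0, 0.2, 0.08, 0, 0.6, 0, 0, 0, 0.2, 0.08, 0, 0.7, 0, 0, 0, 0.2, 0.08, 0, 0.74, 0, 0, 0, 0.2, 0.08, 0, 0.74, 0, 0, 0, 0.2]

```text
clock: 9.8
tcp_pos: [0.6007, -0.0262, 0.0898]
orientation: [0.0, 0.734, -0.679, -0.0]
wrist_force: [0.5, -0.3, -0.7]
finger_gap: 0.0318
grip_force: 31.9
```

Run:
```python
from h import *
go([.6,-.0257,.0845],4.4)
a=read_camera("side")[150:290,290:400,::-1];b=read_camera("top")[220:300,300:420,::-1]
f=lambda a,k:cv2.resize(np.clip(a*1.5,0,255).astype('u1'),k,interpolation=cv2.INTER_CUBIC)
cv2.imwrite("pics/p2.png",np.hstack([f(a,(440,560))[:],np.vstack([f(b,(360,240)),np.zeros((320,360,3),'u1')])]))
```

```text
tcp [ 0.6007 -0.0262  0.0898] t 9.8 shift [-0.0026  0.0032  0.0264] turn [ 0.0003 -0.      0.0008] q6 -1.8256939708554418
```

View pics/p2.png

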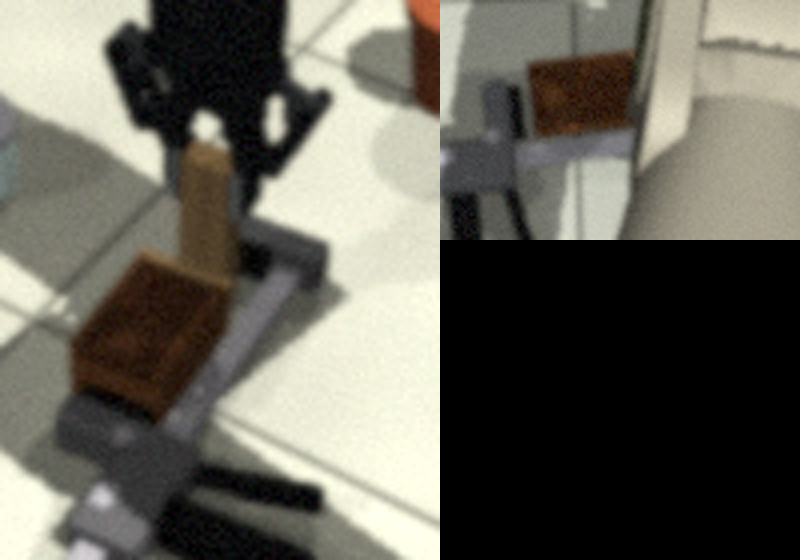

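The batten stands behind the box's light end, roughly centred, and the wrist reads no contact. Lowering and letting go.

>>> jog_arm:
  motion: [0, 0, 0.015, 0, 0, 0, 0.2, 0, 0, 0.026, 0, 0, 0, 0.2, 0, 0, 0.028, 0, 0, 0, 0.2, 0, 0, 0.028, 0, 0, 0, 0.2]
  newtons: 20

```text
clock: 10.4
tcp_pos: [0.6008, -0.0261, 0.0843]
orientation: [0.0, 0.734, -0.679, 0.0]
wrist_force: [0.1, -0.2, -1.2]
finger_gap: 0.0319
grip_force: 31.9
```

>>> jog_arm:
  motion: [0, 0, 0, 0, 0, 0, 0.42, 0, 0, 0, 0, 0, 0, 0.5, 0, 0, 0, 0, 0, 0, 0.6, 0, 0, 0, 0, 0, 0, 0.75, 0, 0, -0.15, 0, 0, 0, 0.75, 0, 0, -0.4, 0, 0, 0, 0.75, 0, 0, -0.7, 0, 0, 0, 1, 0, 0, -0.7, 0, 0, 0, 1]

```text
clock: 11.4
tcp_pos: [0.6038, -0.0266, 0.2303]
orientation: [-0.003, 0.734, -0.679, 0.004]
wrist_force: [0.4, -0.1, -1.4]
finger_gap: 0.0857
grip_force: 0.0
```

Run:
```python
from h import *
go([.4783,.1085,.20],94.4)
```

```text
tcp [ 0.6038 -0.0266  0.2303] t 11.4 shift [-0.7227  0.5746  0.1435] turn [-0.0038 -0.0065 -0.9993] q6 -1.8253855751536465
```

>>> jog_arm:
  motion: [-0.2, 0.15, 0, 0, 0, 1, 1, -0.4, 0.3, 0, 0, 0, 1, 1, -0.6, 0.45, 0, 0, 0, 1, 1, -0.72, 0.575, 0.1, 0, 0, 1, 1, -0.72, 0.575, 0.14, 0, 0, 1, 1, -0.72, 0.575, 0.14, 0, 0, 1, 1, -0.72, 0.575, 0.14, 0, 0, 1, 1, -0.72, 0.575, 0.14, 0, 0, 1, 1, -0.72, 0.575, 0.14, 0, 0, 1, 1, -0.72, 0.575, 0.14, 0, 0, 1, 1]

```text
clock: 12.65
tcp_pos: [0.4744, 0.1085, 0.1955]
orientation: [-0.001, -0.039, 0.999, -0.0]
wrist_force: [0.8, 0.0, -0.6]
finger_gap: 0.0854
grip_force: 0.0
```

Run:
```python
from h import *
go([.4783,.1085,.01],94.4)
f=lambda a,k:cv2.resize(np.clip(a*1.5,0,255).astype('u1'),k,interpolation=cv2.INTER_CUBIC)
a=read_camera("side")[150:310,270:410,::-1];b=read_camera("top")[230:330,270:410,::-1]
cv2.imwrite("pics/p3.png",np.hstack([f(a,(400,457)),np.vstack([f(b,(400,286)),np.zeros((171,400,3),'u1')])]))
```

```text
tcp [0.4744 0.1085 0.1955] t 12.65 shift [-0.0203 -0.0014  0.9274] turn [-0.     -0.0007  0.0012] q6 -0.018882834317658904
```

View pics/p3.png

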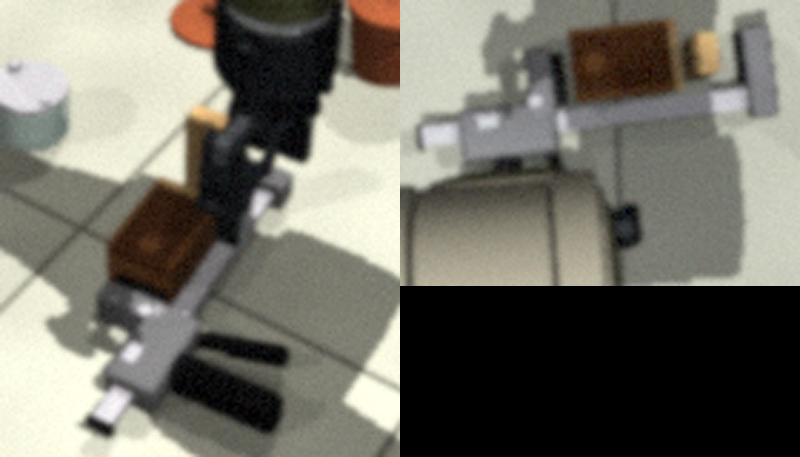

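The batten stands upright just off the glued end. Descending on the handle and trigger.

>>> jog_arm:
  motion: [-0.02, 0, 0.25, 0, 0, 0, 1, -0.02, 0, 0.5, 0, 0, 0, 1, -0.02, 0, 0.75, 0, 0, 0, 1, -0.02, 0, 0.9, 0, 0, 0, 1, -0.02, 0, 0.945, 0, 0, 0, 1, -0.02, 0, 0.945, 0, 0, 0, 1, -0.02, 0, 0.945, 0, 0, 0, 0.85, -0.02, 0, 0.945, 0, 0, 0, 0.79, -0.02, 0, 0.945, 0, 0, 0, 0.79]
  newtons: 20

```text
clock: 13.88
tcp_pos: [0.4803, 0.1099, 0.009]
orientation: [0.002, -0.039, 0.999, 0.001]
wrist_force: [-1.8, 4.0, 7.0]
finger_gap: 0.0676
grip_force: 6.4
```

Run:
```python
from h import *
s=env.get_state();print(s["tcp_pos"],s["finger_gap"],s["grip_force"],s["wrist_force"])
q=s["orientation"];print(R.from_quat([q[1],q[2],q[3],q[0]]).as_matrix())
```

```text
[0.4803 0.1099 0.009 ] 0.06760085321565634 6.359039508970454 [-1.8478  3.965   7.0123]
[[-0.9969 -0.0786  0.0032]
 [-0.0786  0.9969  0.0023]
 [-0.0034  0.002  -1.    ]]
```

>>> jog_arm:
  motion: [0, 0, -0.015, 0, 0, 0, 0.79, 0, 0.02, -0.015, 0, 0, 0, 0.7, 0, 0.04, -0.015, 0, 0, 0, 0.6, 0, 0.06, -0.015, 0, 0, 0, 0.5, 0, 0.075, -0.015, 0, 0, 0, 0.42, 0, 0.075, -0.015, 0, 0, 0, 0.42]

```text
clock: 14.62
tcp_pos: [0.4785, 0.124, 0.0118]
orientation: [0.001, -0.039, 0.999, -0.0]
wrist_force: [-3.6, -0.3, 13.7]
finger_gap: 0.0362
grip_force: 19.6
```

```bash
cat > chk.py <<'E'
from h import *
import sys
s=env.get_state();print(s["clock"],s["tcp_pos"],s["finger_gap"],s["grip_force"],s["wrist_force"])
im=read_camera("top");cv2.imwrite("pics/%s.png"%sys.argv[1],im[:,:,::-1])
# scan along jaw mid-line (clamp y=40): grey profile for jaw/batten/box
hsv=cv2.cvtColor(im,cv2.COLOR_RGB2HSV)[225:300,290:420]
w=cv2.inRange(hsv,(8,70,90),(28,255,255));n,l,st,ce=cv2.connectedComponentsWithStats(w)
print([(st[i].tolist(),(ce[i]+[290,225]).round(1).tolist()) for i in range(1,n) if st[i][4]>25])
E
python3 chk.py s1
```

```text
14.625 [0.4785 0.124  0.0118] 0.03621834828563838 19.599040746688843 [-3.6079 -0.3451 13.7391]
[([82, 16, 10, 15, 129], [376.5, 248.1])]
```

>>> jog_arm:
  motion: [0, -0.02, 0, 0, 0, 0, 0.52, 0, -0.045, 0, 0, 0, 0, 0.64, 0, -0.07, 0, 0, 0, 0, 0.76, 0, -0.075, 0, 0, 0, 0, 0.85, 0, -0.075, 0, 0, 0, 0, 0.85, 0, -0.075, 0, 0, 0, 0, 0.79, 0, -0.055, 0, 0, 0, 0, 0.7, 0, -0.035, 0, 0, 0, 0, 0.6, 0, -0.015, 0, 0, 0, 0, 0.5, 0, 0, 0, 0, 0, 0, 0.42, 0, 0, 0, 0, 0, 0, 0.42]

```text
clock: 16.05
tcp_pos: [0.4787, 0.1242, 0.0119]
orientation: [0.001, -0.039, 0.999, -0.0]
wrist_force: [-3.3, 0.7, 14.1]
finger_gap: 0.0365
grip_force: 20.5
```

```bash
python3 chk.py s2
```

```text
16.05 [0.4787 0.1242 0.0119] 0.0365006398390358 20.473710300866514 [-3.2837  0.7029 14.0808]
[([82, 16, 10, 15, 132], [376.6, 247.9])]
```

>>> jog_arm:
  motion: [0, -0.02, 0, 0, 0, 0, 0.52, 0, -0.045, 0, 0, 0, 0, 0.64, 0, -0.07, 0, 0, 0, 0, 0.76, 0, -0.075, 0, 0, 0, 0, 0.85, 0, -0.075, 0, 0, 0, 0, 0.85, 0, -0.075, 0, 0, 0, 0, 0.79, 0, -0.055, 0, 0, 0, 0, 0.7, 0, -0.035, 0, 0, 0, 0, 0.6, 0, -0.015, 0, 0, 0, 0, 0.5, 0, 0, 0, 0, 0, 0, 0.42, 0, 0, 0, 0, 0, 0, 0.42]

```text
clock: 17.48
tcp_pos: [0.4788, 0.1241, 0.0119]
orientation: [0.001, -0.039, 0.999, -0.0]
wrist_force: [-3.1, 1.5, 13.2]
finger_gap: 0.0363
grip_force: 20.5
```

```bash
python3 chk.py s3
python3 - <<'E'
import cv2,numpy as np
f=lambda n:cv2.resize(np.clip(cv2.imread(f"pics/{n}.png")[225:325,270:410]*1.5,0,255).astype('u1'),(400,286),interpolation=cv2.INTER_CUBIC)
cv2.imwrite("pics/v.png",np.vstack([np.hstack([f("top0"),f("s1")]),np.hstack([f("s2"),f("s3")])]))
E
```

```text
17.475 [0.4788 0.1241 0.0119] 0.03633966602666091 20.495890143793076 [-3.0755  1.5141 13.2133]
[([82, 16, 10, 15, 131], [376.6, 247.9])]
```

View pics/v.png

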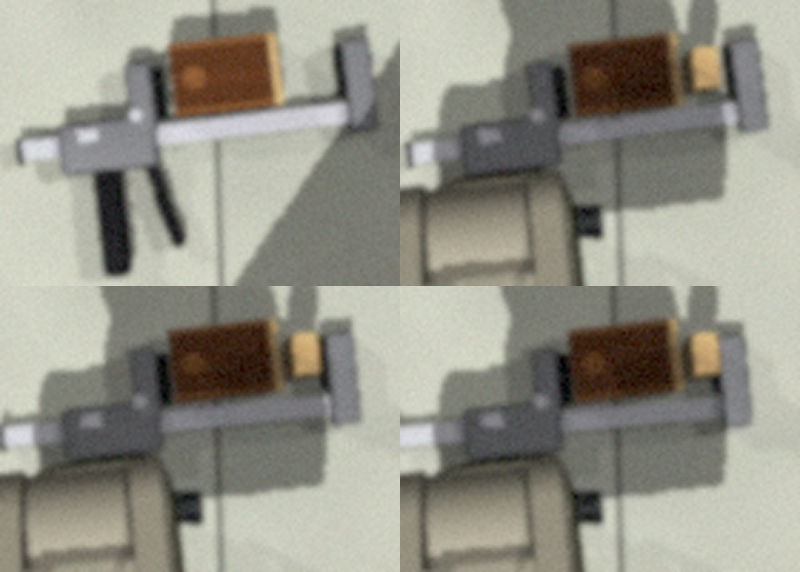

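>>> jog_arm:
  motion: [0, -0.02, 0, 0, 0, 0, 0.52, 0, -0.045, 0, 0, 0, 0, 0.64, 0, -0.07, 0, 0, 0, 0, 0.76, 0, -0.075, 0, 0, 0, 0, 0.85, 0, -0.075, 0, 0, 0, 0, 0.85, 0, -0.075, 0, 0, 0, 0, 0.79, 0, -0.055, 0, 0, 0, 0, 0.7, 0, -0.035, 0, 0, 0, 0, 0.6, 0, -0.015, 0, 0, 0, 0, 0.5, 0, 0, 0, 0, 0, 0, 0.42, 0, 0, 0, 0, 0, 0, 0.42]

```text
clock: 18.9
tcp_pos: [0.4788, 0.1241, 0.012]
orientation: [0.001, -0.039, 0.999, -0.0]
wrist_force: [-2.9, 0.7, 14.6]
finger_gap: 0.0367
grip_force: 20.3
```

```bash
python3 chk.py s4
```

```text
18.9 [0.4788 0.1241 0.012 ] 0.03674665656167631 20.345540628768504 [-2.9454  0.7209 14.5564]
[([80, 16, 10, 15, 131], [374.6, 247.9])]
```

>>> jog_arm:
  motion: [0, -0.02, 0, 0, 0, 0, 0.52, 0, -0.045, 0, 0, 0, 0, 0.64, 0, -0.07, 0, 0, 0, 0, 0.76, 0, -0.075, 0, 0, 0, 0, 0.85, 0, -0.075, 0, 0, 0, 0, 0.85, 0, -0.075, 0, 0, 0, 0, 0.79, 0, -0.055, 0, 0, 0, 0, 0.7, 0, -0.035, 0, 0, 0, 0, 0.6, 0, -0.015, 0, 0, 0, 0, 0.5, 0, 0, 0, 0, 0, 0, 0.42, 0, 0, 0, 0, 0, 0, 0.42]

```text
clock: 20.32
tcp_pos: [0.4788, 0.1231, 0.0122]
orientation: [0.001, -0.039, 0.999, -0.001]
wrist_force: [-3.7, -3.9, 16.8]
finger_gap: 0.0385
grip_force: 18.4
```

```bash
python3 chk.py s5
```

```text
20.325 [0.4788 0.1231 0.0122] 0.03854764632475835 18.416229914291762 [-3.7134 -3.865  16.824 ]
[([78, 16, 10, 16, 132], [372.6, 248.4])]
```

>>> jog_arm:
  motion: [0, 0, 0, 0, 0, 0, 0.4, 0, 0, 0, 0, 0, 0, 0.38, 0, 0, 0, 0, 0, 0, 0.38]

```text
clock: 20.75
tcp_pos: [0.4788, 0.1231, 0.0121]
orientation: [0.001, -0.038, 0.999, -0.001]
wrist_force: [-3.4, -3.8, 16.7]
finger_gap: 0.0388
grip_force: 18.2
```

```bash
python3 chk.py s6
```

```text
20.75 [0.4788 0.1231 0.0121] 0.03878600526976115 18.20049187343102 [-3.4414 -3.8097 16.6986]
[([78, 16, 10, 16, 133], [372.6, 248.3])]
```

Run:
```python
from h import *
cv2.imwrite("pics/e.png",read_camera("side")[:,:,::-1])
f=lambda n,y,x,h,w,k:cv2.resize(np.clip(cv2.imread(f"pics/{n}.png")[y:y+h,x:x+w]*1.7,0,255).astype('u1'),k,interpolation=cv2.INTER_CUBIC)
cv2.imwrite("pics/v2.png",np.vstack([np.hstack([f("e",150,280,100,133,(400,300)),f("s6",225,270,100,133,(400,300))]),np.hstack([f("e",0,0,480,640,(400,300)),f("s6",0,0,480,640,(400,300))])]))
```

```text
(no output)
```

View pics/v2.png

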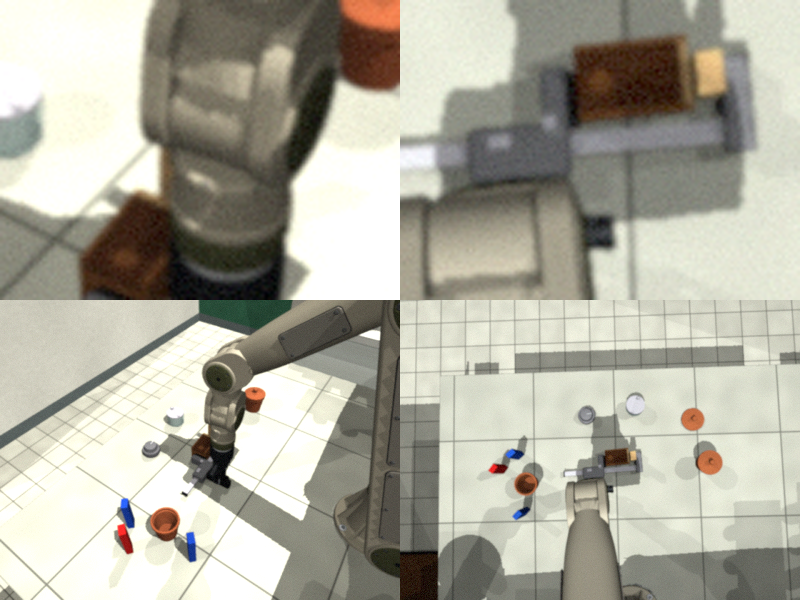

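The box is against the near pad, the batten against the box, and the jaw against the batten. The trigger is near its stop though, so one more pump will show whether it now stops part-way.

>>> jog_arm:
  motion: [0, -0.02, 0, 0, 0, 0, 0.54, 0, -0.045, 0, 0, 0, 0, 0.66, 0, -0.07, 0, 0, 0, 0, 0.77, 0, -0.075, 0, 0, 0, 0, 0.85, 0, -0.075, 0, 0, 0, 0, 0.85, 0, -0.075, 0, 0, 0, 0, 0.78, 0, -0.065, 0, 0, 0, 0, 0.72, 0, -0.055, 0, 0, 0, 0, 0.66, 0, -0.05, 0, 0, 0, 0, 0.6, 0, -0.05, 0, 0, 0, 0, 0.54, 0, -0.05, 0, 0, 0, 0, 0.48]

```text
clock: 22.22
tcp_pos: [0.4786, 0.1159, 0.0121]
orientation: [0.001, -0.04, 0.999, 0.002]
wrist_force: [-5.6, 7.4, 17.2]
finger_gap: 0.0522
grip_force: 17.3
```

```bash
python3 chk.py s7
```

```text
22.225 [0.4786 0.1159 0.0121] 0.05220731272168383 17.32469499693252 [-5.6324  7.417  17.1849]
[([78, 16, 10, 15, 130], [372.5, 247.9])]
```

>>> jog_arm:
  motion: [0, 0.004, 0, 0, 0, 0, 0.48, 0, 0.007, 0, 0, 0, 0, 0.48, 0, 0.007, 0, 0, 0, 0, 0.48, 0, 0.007, 0, 0, 0, 0, 0.48, 0, 0.007, 0, 0, 0, 0, 0.48]

```text
clock: 22.9
tcp_pos: [0.4786, 0.1166, 0.0122]
orientation: [0.001, -0.039, 0.999, 0.001]
wrist_force: [-5.4, 4.2, 19.0]
finger_gap: 0.051
grip_force: 17.2
```

```bash
python3 chk.py s8
```

```text
22.9 [0.4786 0.1166 0.0122] 0.050983753796415475 17.216157579096034 [-5.3847  4.2465 19.0319]
[([78, 16, 10, 15, 129], [372.5, 248.0])]
```

The trigger holds part-way at a steady 17.2 N, and the batten's top hasn't moved in the camera. Handing in.

```bash
python3 -c "
from workcell import env
print(env.hand_in())"
```

```text
the job is handed in; nothing more can be done
None
```

I handed in the job at 23 s: the batten is upright and nipped between the jaw and the box's glued end, with the trigger still held part-way at about 17 N. The open pot is still standing and the arm touched none of the other things; hand-in returned no verdict.

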